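# Hardness check on the edge of a cast resin slab

### The arm

A 6-joint arm with a two-finger parallel gripper is mounted at the origin on the work surface. World frame = base frame: x ahead of the robot, y to its left, z up, the work surface at z = 0. Lengths are in m, angles in rad, forces in N, time in s.
With the tool pointing down it reaches from about 0.35 to 0.975 m from the base axis. Payload 4.9 kg.
Tool frame: the origin (TCP) lies at the very end of the fingers, on their centre line; the grasp point (between the pads) lies 19 mm behind it; z points along the fingers, y is the line along which they close (so a half turn about z gives the same grasp; the last joint's range is limited). The gripper opens to 85 mm and grips with 20 to 120 N. Pads are 22 mm wide; open, the fingers measure 114 mm over their backs; the gripper's body (76 mm by 85 mm) begins 54 mm behind the grasp point. The pads swing forward as they close: fully open they stand 13 mm farther back than shut.
Start: joints at [-0.119, 0.053, 1.613, -0, 1.476, -0.119], TCP at [0.625, 0, 0.231] pointing down, gripper open.
Joint ranges: [-3.01, 3.01], [-1.01, 2.22], [0.06, 2.58], [-1.02, 4.17], [0.09, 2.62], [-3.14, 3.14]. Speed limits (rad/s): [2.57, 2.57, 3.14, 3.14, 3.14, 3.14].

### API

Orientations are given as a rotation vector (axis times angle).
In Python, from station import ctrl gives the robot as it stands.
- The arm moves only by the shell command python3 -m crank 'ROWS' [OPENING] [FORCE]. ROWS is text: rows parted by semicolons, each of 4 numbers parted by spaces: the shift along the world's x, y, z in units of 0.5 m (1.0 is 0.5 m), then the turn about the world's z in units of 90 degrees (1.0 is 90 degrees). In form: x y z turn; .... A call has exactly 5 rows; each row shifts and turns the commanded pose from where the row before left it; what a row does not reach is not made up. A row lasts 1/12 s, in which the tool goes at most 41.7 mm and 7.16 degrees, less where a joint would pass 70% of its speed; a pose out of reach is approached as far as the arm can. A call with a number of a shift or a turn outside -1 to 1 is refused whole. A call with a gripper value outside its range is refused whole. OPENING is the opening in per cent of the stroke, from 0 (shut) to 100 (fully open), set as the call begins (- or left out, the last holds). The fingers move at their own pace and stop on an object; FORCE is the grip in N (left out, the last holds). Time passes only in rows, so rows that do not move let the fingers close, or fill a call up. It gives the time, the measured TCP pose, the force, the opening and the grip force at its end, in the units of the state.
- ctrl.get_obs(): the state, without advancing time (a new reading comes with each control period).
- ctrl.get_image(name): name is "scene" or "side" or "wrist"; returns (picture, depth): 420x560x3 uint8, red, green, blue; 420x560 float32, m along the optical axis (not along the pixel's ray), 0 where there is no reading.
- ctrl.get_calibration(name): a dict with "fx", "fy", "cx", "cy" (pixels), "k1" (the pictures are not rectified: a ray, as slopes to the right and down, at radius r is drawn at 1 + k1 r^2 times it, then the intrinsics apply), "extrinsics" (4x4, takes a point from world to camera coordinates). Camera axes: x right, y down, z forward; pixel columns grow to the right and rows downward; lengths in m; the calibration is good to about 2 mm. A picture is of the moment at which its call begins: read the wrist's pose just before it. get_calibration takes no time and is no camera call; for the wrist camera it gives the pose at the moment of the call.
- ctrl.finish_job(): hands the job in; it is judged then, once.
The state is a dict: "t": time; "q": joint angles; "dq": joint speeds; "effort": joint torques, N m; "tool_pos": TCP position; "tool_rot": TCP orientation; "contact_force": force on the tool from outside, world axes, zero at the start; "wrist_torque": the same for the moment, N m; "opening": finger opening in m; "grip_force": force on a finger pad.
Only numpy, scipy, OpenCV 4.12 (cv2) and the standard library are available. Lean on these libraries where they do the work, as an engineer would, in place of code of your own. Each camera call takes 0.05 s, during which the arm holds its last target. There are 200 camera calls.

### The job

One of the two resin slabs leaning in the drying rack has a red test ring on its upper thin edge: stand that slab upright on the opposite thin edge near the middle of the steel plate, set down without dropping it, and let go of it. Then take the blue hardness gauge out of its wooden block and hold it upright on top of the slab, its round foot flat on the edge and wholly inside the red ring, pressing lightly with about 10 N so that the sprung pin is pushed in. Finish while still holding the gauge there at that light push; leave the other slab, the jar and the white cup alone.

Things in the scene. Friction and masses are not known exactly. Their poses are not given: they have to be found in the camera images.
- slab_mid (a point): centre of the slab to test, a rigid cream and amber cast resin plate, 0.45 to 0.67 kg: 40 thick (x) x 110 wide (y) x 110 mm high (z; +z is towards the thin edge with the red ring). At the start it leans in one bay of the rack, the ringed edge uppermost and nearest the robot, its z axis tipped 40 degrees from vertical towards the rack's -x side
- ring (a point): centre of the red ring, flush on the slab's ringed thin edge (40 x 110 mm), on the middle of the thickness and 22 mm along the slab's +y from the middle of the edge; ring 34 mm outside, 30 mm inside diameter; axes as the slab
- other_mid (a point): centre of the other slab, same size, colour and lean, without a ring, in the other bay (bay centres 140 mm apart): leave it
- rack: fixed dark steel drying rack, wooden base 150 (x) x 262 (y) x 12 mm, origin under its centre; its x points away from the robot; stands at the robot's left or right. In each bay the slab rests on a ledge and, with its lower (-x) face, on two battens 84 mm clear apart that reach 85 mm up it: a finger fits behind the slab's middle
- plate_top (a point): centre of the top face of the fixed steel plate, 160 x 160 mm, 15 mm thick, lying on the bench; the surface is level, 15 mm above the bench
- block: fixed dark wooden block that holds the gauge, 100 x 110 x 45 mm high, with a 27 mm hole through its middle; origin at the centre of its underside on the bench
- gauge_mid (a point): centre of the housing of the hand-held hardness gauge, about 0.2 kg: blue housing 28 thick (x) x 60 wide (y) x 85 mm high (z, up), display on the +x face. It stands upright, its housing resting on the block and its foot hanging in the hole; the faces 28 mm apart are for gripping
- gauge_foot (a point): centre of the underside of the gauge's round steel foot, 18 mm diameter, 67.5 mm straight below gauge_mid (25 mm below the housing) along the gauge's own z; axes as the gauge. The pin sticks out 2.5 mm below it
- pin (a joint): travel of the gauge's spring pin (m): 0 fully out, 0.0025 level with the foot. The spring takes 0.6 N to start and 3 N more per mm; the tip sinks about 0.6 mm into the resin, so with the foot down flat the pin reads about 0.0019 at 6 to 7 N; beyond that the foot carries the push and is stiff
- jar: closed jar with a green label, 68 mm diameter, 75 mm high, origin at the centre of its underside; leave it
- cup: empty white mixing cup, 76 mm diameter, 85 mm high, origin at the centre of its underside; leave it
There are look-alikes about, which are no part of the job. Of the things that look like the part that bears gauge_mid, the smallest one is meant.

How it is judged:
On the way, in this order (a step that is already met when the one before it is completed fails the run):
1. the ringed slab stands upright on its thin edge on the steel plate, ring up, let go and still (angle between slab_mid's own z axis and vertical below 0.05 rad and height (world z) of slab_mid between 0.066 and 0.074 m and horizontal distance between slab_mid and plate_top below 0.04 m and contact force between the fingers and slab below 0.1 N and linear speed of slab below 0.02 m/s), for 0.2 s.
2. the gauge is lifted out of its block by the gripper (contact force between the fingers and gauge above 1 N and height (world z) of gauge_foot above 0.05 m and contact force between gauge and block below 0.1 N), for 0.1 s.
At the end, for the whole second after the job is handed in: slab upright (3 degrees) on the plate, centre within 40 mm of its centre, untouched by the fingers; the gripper holds the gauge still on it, upright within 4 degrees, foot on the edge (0.8 mm) and within 6 mm of the ring's centre, pin over 1.5 mm in, pressing with 5 to 18 N (angle between slab_mid's own z axis and vertical below 0.05 rad and height (world z) of slab_mid between 0.066 and 0.074 m and horizontal distance between slab_mid and plate_top below 0.04 m and contact force between the fingers and slab below 0.1 N and angle between gauge_mid's own z axis and vertical below 0.07 rad and horizontal distance between gauge_foot and ring below 0.006 m and value of joint pin above 0.0015 m and contact force between gauge and slab between 5 and 18 N and contact force between the fingers and gauge above 2 N and linear speed of gauge below 0.01 m/s and z of gauge_foot in the frame of ring below 0.0008 m); the arm keeps its last pose, push and grip.
It fails at once if the slab is dropped, thrown or knocked over (linear speed of slab above 0.5 m/s and contact force between the fingers and slab below 0.1 N).
It fails at once if the gauge is dropped or thrown (linear speed of gauge above 0.5 m/s and contact force between the fingers and gauge below 0.1 N).
It fails at once if the gauge is pressed hard on the slab, over 35 N (contact force between gauge and slab above 35 N).
It fails at once if the other slab is disturbed (distance of other_mid from where it was at the start of the episode above 0.015 m).
It fails at once if the jar or the cup is disturbed (distance of any of jar, cup from where it was at the start of the episode above 0.02 m).
It also fails if it takes over 58 s, if anything falls off the work surface, if the arm or the gripper's body presses on something with over 40 N, if the wrist force passes 120 N, or if a joint passes its speed limit or range.

## Working session

There is one attempt and no reset: what is moved stays moved. The work goes in short steps, Python scripts to look and compute and a shell command to move; the robot and the scene stay as the last step left them, time stands still between calls to the robot, and variables do not carry over. Pictures are saved under pics/ and viewed, at most 10 in all, crops included, and the job is handed in when it is done.

```bash
ls; mkdir -p pics; cat > h.py <<'E'
import numpy as np, cv2
from station import ctrl
def und(c,u,v):
    K=np.array([[c['fx'],0,c['cx']],[0,c['fy'],c['cy']],[0,0,1.]])
    p=cv2.undistortPoints(np.array([[[u,v]]],float),K,np.array([c['k1'],0,0,0.]))[0,0]
    return p
def ray(c,u,v):
    E=np.array(c['extrinsics']);p=und(c,u,v);R=E[:3,:3]
    return -R.T@E[:3,3], R.T@np.array([p[0],p[1],1.])
def onz(c,u,v,z):
    o,d=ray(c,u,v); return o+d*(z-o[2])/d[2]
def cloud(c,dep):
    K=np.array([[c['fx'],0,c['cx']],[0,c['fy'],c['cy']],[0,0,1.]])
    H,W=dep.shape;g=np.stack(np.meshgrid(np.arange(W),np.arange(H)),-1).reshape(-1,1,2).astype(float)
    p=cv2.undistortPoints(g,K,np.array([c['k1'],0,0,0.]))[:,0]
    E=np.array(c['extrinsics']);P=np.c_[p,np.ones(len(p))]*dep.reshape(-1,1)
    return ((P-E[:3,3])@E[:3,:3]).reshape(H,W,3)
def grab(n):
    c=ctrl.get_calibration(n);im,d=ctrl.get_image(n);return c,im,d,cloud(c,d)
E
python3 - <<'E'
from h import *
for n in ['scene','side','wrist']:
    c,im,d,P=grab(n); cv2.imwrite(f'pics/{n}0.png',im[...,::-1]); np.savez(f'{n}0.npz',im=im,d=d,P=P)
    print(n,c['fx'],c['k1'],-np.array(c['extrinsics'])[:3,:3].T@np.array(c['extrinsics'])[:3,3],(d>0).mean())
print(ctrl.get_obs())
a=np.vstack([cv2.imread('pics/scene0.png')]);
E
```

```text
pics
scene 461.8061565926438 -0.13301811627854618 [1.4355796  0.43509001 0.70961341] 0.9960289115646258
side 474.7121163532758 0.0427879606095001 [ 0.24314786 -0.99164578  0.70857162] 0.9956802721088436
wrist 312.16787967814713 0.016222205931429097 [0.62414848 0.08282032 0.37302449] 0.9959481292517007
{'t': 0.15, 'q': array([-1.18997833e-01,  5.32392990e-02,  1.61396398e+00, -6.63175566e-06,
        1.47599256e+00, -1.18997923e-01]), 'dq': array([ 0.00073606, -0.00248533, -0.004694  , -0.00016624, -0.00143422,
        0.00085134]), 'effort': array([ 5.10442842e-04, -3.94241810e+01, -3.70721948e+01, -1.15854355e-04,
        4.61802789e-03,  5.00508997e-05]), 'tool_pos': array([6.24521790e-01, 5.70878811e-05, 2.30333031e-01]), 'tool_rot': array([-2.22055219e+00, -2.22055380e+00,  1.56422152e-03]), 'contact_force': array([-0.52186894,  0.05079974, -0.05371778]), 'wrist_torque': array([-0.02839292,  0.02847942, -0.01804237]), 'grip_force': 0.0, 'opening': 0.08538583150226813}
```

View pics/scene0.png

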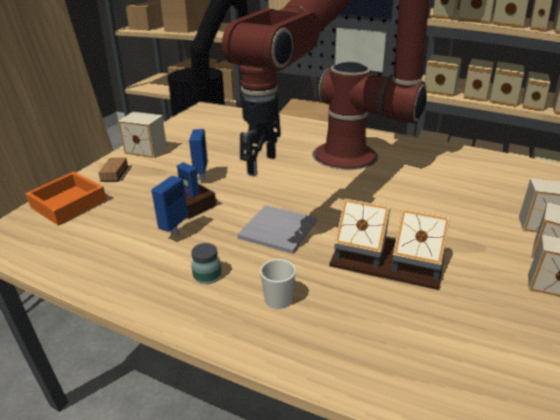

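View pics/side0.png

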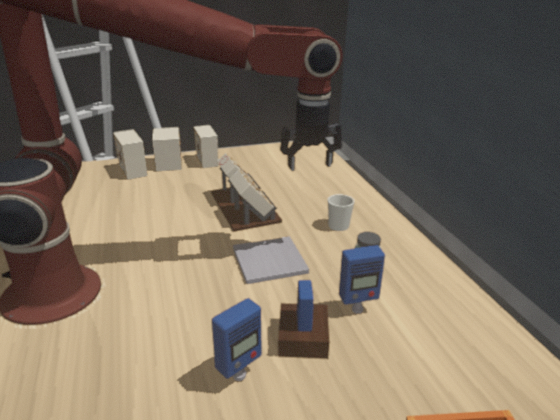

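The scene view shows the rack at the robot's left, with slabs at (362,228) and (420,240), the plate at (278,228), the jar at (206,263) and the cup at (279,284). There are three blue gauges: (170,205) large and free, (199,150) large and free, and (187,178) small and in the dark block. The small one in the block is the one meant. The pale boxes at (142,135) and (545,230) are look-alike slabs. Next I check the ring and the gauge in a close crop.

```bash
python3 - <<'E'
from h import *
def L(n):
    z=np.load(n+'0.npz');return z['im'],z['d'],z['P']
for n in ['scene','side','wrist']:
    im,d,P=L(n);hsv=cv2.cvtColor(im,cv2.COLOR_RGB2HSV)
    h,s,v=cv2.split(hsv)
    ms={'blue':(h>105)&(h<125)&(s>150)&(v>50),'red':((h<6)|(h>174))&(s>140)&(v>120),'plate':(P[...,2]>.008)&(P[...,2]<.022)&(s<70)}
    for k,m in ms.items():
        m=m&(P[...,2]>-.02)&(P[...,2]<.25)&(P[...,0]>.25)&(P[...,0]<1.1)
        nn,lab,st,ce=cv2.connectedComponentsWithStats(m.astype(np.uint8))
        for i in range(1,nn):
            if st[i,4]>(15 if k=='red' else 150):
                q=P[lab==i];print(n,k,st[i,4],ce[i].round(),'med',np.median(q,0).round(3),'lo',np.percentile(q,2,axis=0).round(3),'hi',np.percentile(q,98,axis=0).round(3))
a=cv2.imread('pics/side0.png')[140:240,190:300];b=cv2.imread('pics/side0.png')[270:360,260:370]
f=lambda x:cv2.resize(x,(395,400),interpolation=cv2.INTER_CUBIC)
cv2.imwrite('pics/crop1.png',np.hstack([f(a),f(b)]))
E
```

```text
scene blue 1829 [179. 186.] med [ 0.637 -0.257  0.107] lo [ 0.365 -0.358  0.049] hi [ 0.698 -0.232  0.158]
scene plate 2133 [277. 227.] med [ 0.529 -0.01   0.014] lo [ 0.443 -0.089  0.01 ] hi [0.599 0.065 0.017]
side plate 2405 [269. 259.] med [ 0.515 -0.029  0.016] lo [ 0.439 -0.098  0.01 ] hi [0.596 0.058 0.019]
wrist plate 477 [430.  81.] med [0.783 0.109 0.015] lo [0.761 0.077 0.008] hi [0.789 0.13  0.022]
wrist plate 17738 [191. 186.] med [ 0.518 -0.006  0.015] lo [ 0.442 -0.091  0.014] hi [0.595 0.063 0.017]
wrist plate 166 [302. 350.] med [ 0.652 -0.246  0.013] lo [ 0.642 -0.257  0.008] hi [ 0.665 -0.241  0.021]
wrist plate 164 [110. 409.] med [ 0.364 -0.356  0.013] lo [ 0.35  -0.365  0.008] hi [ 0.373 -0.351  0.021]
```

View pics/crop1.png

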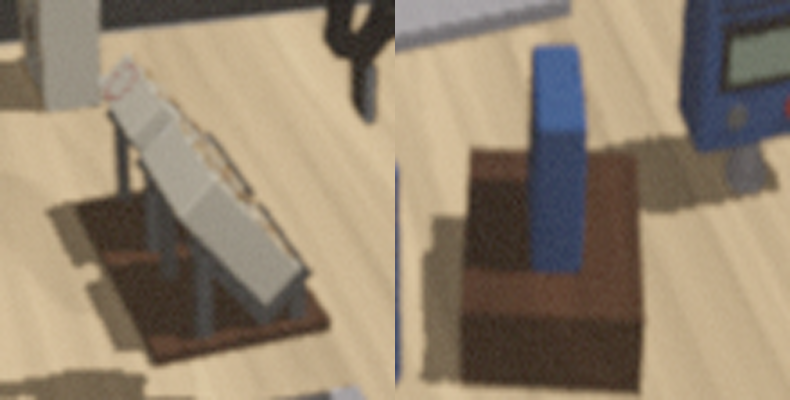

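View pics/wrist0.png

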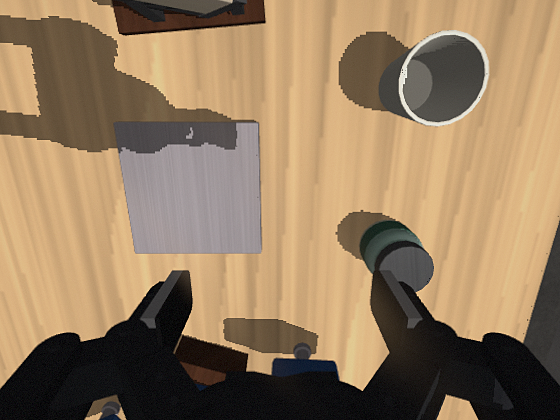

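The crop shows the red ring on the slab in the far bay (side px ≈(223,160), the +y bay). The gauge in the dark block (side px ≈(304,305)) is the small one and stands upright. The wrist view shows the plate at (190,186), the cup at (437,78) and the jar at (397,255), with image right = +x and image up = +y.

```bash
python3 - <<'E'
from h import *
z=np.load('scene0.npz');im,P=z['im'],z['P']
X=P.reshape(-1,3)
m=(X[:,1]>.05)&(X[:,1]<.6)&(X[:,0]>.35)&(X[:,0]<.85)&(X[:,2]>.02)&(X[:,2]<.25)
m=m.reshape(P.shape[:2])
nn,lab,st,ce=cv2.connectedComponentsWithStats(m.astype(np.uint8))
for i in range(1,nn):
    if st[i,4]>100:
        q=P[lab==i];print(st[i],ce[i].round(),q.min(0).round(3),q.max(0).round(3))
# slab faces: pale pixels
hsv=cv2.cvtColor(im,cv2.COLOR_RGB2HSV)
for (u,v) in [(348,213),(375,215),(345,235),(370,238),(405,225),(435,232),(405,250),(432,255)]:
    print(u,v,P[v,u].round(3))
E
python3 -m crank '-0.05 0.08 0.1 0;-0.05 0.08 0.1 0;-0.05 0.08 0.1 0;0 0.08 0 0;0 0.08 0 0' 100
```

```text
[ 334  198   56   67 2579] [362. 229.] [0.48  0.162 0.02 ] [0.595 0.28  0.14 ]
[ 392  209   58   69 2690] [420. 240.] [0.491 0.302 0.02 ] [0.583 0.418 0.141]
[ 260  259   36   44 1285] [277. 280.] [0.722 0.067 0.02 ] [0.8   0.141 0.087]
348 213 [0.536 0.182 0.114]
375 215 [0.522 0.244 0.117]
345 235 [0.565 0.188 0.07 ]
370 238 [0.561 0.247 0.076]
405 225 [0.525 0.318 0.111]
435 232 [0.519 0.387 0.107]
405 250 [0.559 0.332 0.066]
432 255 [0.552 0.393 0.066]
t: 0.57
tool_pos: [0.58, 0.1537, 0.3261]
tool_rot: [2.221, 2.217, 0.008]
contact_force: [0.5, 0.6, -0.2]
opening: 0.0852
grip_force: 0.0
```

```bash
python3 -m crank '-0.07 0.08 0 0;-0.07 0.08 0 0;-0.03 0.04 0 0;0 0 0 0;0 0 0 0' ; python3 - <<'E'
from h import *
c,im,d,P=grab('wrist'); cv2.imwrite('pics/wrist1.png',im[...,::-1]); np.savez('wrist1.npz',im=im,d=d,P=P)
np.save('w1c.npy',c,allow_pickle=True)
print(ctrl.get_obs()['tool_pos'])
hsv=cv2.cvtColor(im,cv2.COLOR_RGB2HSV);h,s,v=cv2.split(hsv)
m=((h<8)|(h>172))&(s>110)&(v>90)
nn,lab,st,ce=cv2.connectedComponentsWithStats(m.astype(np.uint8))
for i in range(1,nn):
    if st[i,4]>15: print(st[i],ce[i].round(1),np.median(P[lab==i],0).round(4))
E
```

```text
t: 0.98
tool_pos: [0.5089, 0.2363, 0.3221]
tool_rot: [2.218, 2.224, -0.0]
contact_force: [-0.3, 0.6, 0.7]
opening: 0.0854
grip_force: 0.0
[0.50953712 0.23548512 0.32201246]
[239  23  26  40 187] [251.8  42.9] [0.4809 0.3752 0.1285]
[   0  257   44   96 2044] [ 22.2 306.4] [ 0.0777 -0.0011  0.0126]
```

View pics/wrist1.png

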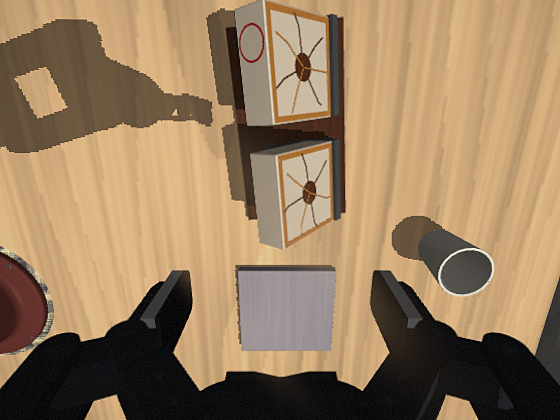

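The wrist view shows the red ring at (252,43) on the +y slab, measured at (0.481, 0.375, 0.1285). The slab leans about 40° with a small yaw, and the grey ledge bar is on its +x foot. Now I fit the slab's planes.

```bash
python3 - <<'E'
from h import *
z=np.load('wrist1.npz');im,P=z['im'],z['P'];c=np.load('w1c.npy',allow_pickle=True).item()
# classify by normals from the cloud
N=np.cross(np.roll(P,-2,1)-np.roll(P,2,1),np.roll(P,-2,0)-np.roll(P,2,0));N/=np.linalg.norm(N,axis=2,keepdims=True)+1e-9
N*=np.sign(N[...,2:3])
reg=np.zeros(P.shape[:2],bool);reg[0:128,225:340]=1
reg&=(P[...,2]>.03)&(P[...,2]<.16)
out={}
for k,n0 in (('top',[.766,0,.643]),('edge',[-.643,0,.766])):
    m=reg&((N@np.array(n0))>.93);m=cv2.erode(m.astype(np.uint8),np.ones((3,3)))>0
    q=P[m];cc=np.median(q,0)
    for _ in range(3):
        u,s,vt=np.linalg.svd(q-q.mean(0),full_matrices=False);n=vt[2]*np.sign(vt[2][2]);r=(q-q.mean(0))@n;q=q[abs(r)<.003]
    out[k]=(n,q.mean(0));print(k,m.sum(),n.round(3),q.mean(0).round(4),'tilt',np.degrees(np.arccos(n[2])).round(1),'yaw',np.degrees(np.arctan2(n[1],n[0])).round(1),r.std().round(4))
xa=out['top'][0];psi=np.arctan2(xa[1],xa[0]);t=np.radians(40)
for psi in (psi,np.arctan2(-out['edge'][0][1],-out['edge'][0][0])):
    C,S=np.cos(psi),np.sin(psi)
    xs=np.array([C*np.cos(t),S*np.cos(t),np.sin(t)]);ys=np.array([-S,C,0]);zs=np.cross(xs,ys)
    hsv=cv2.cvtColor(im,cv2.COLOR_RGB2HSV);h,s,v=cv2.split(hsv)
    m=((h<8)|(h>172))&(s>110)&(v>90);m[200:]=0
    (ux,vx),_,_=cv2.fitEllipse(cv2.findContours(m.astype(np.uint8),0,1)[0][-1] if 0 else np.argwhere(m)[:,::-1].astype(np.float32))
    o,d=ray(c,ux,vx);e=out['edge'];ring=o+d*(((e[1]-o)@e[0])/(d@e[0]))
    mid=ring-.055*zs-.022*ys
    q=P[reg&((N@xs)>.9)]-mid;qe=P[reg&((N@zs)>.9)]-mid
    print('psi',np.degrees(psi).round(2),'ring',ring.round(4),'mid',mid.round(4),'face x(20)',np.median(q@xs).round(4),'y ext',np.percentile(q@ys,[1,99]).round(4),'z ext',np.percentile(q@zs,[1,99]).round(4),'edge z(55)',np.median(qe@zs).round(4),'x',np.percentile(qe@xs,[1,99]).round(4))
m=(abs(P[...,2]-.015)<.003);m[:255]=0;m[360:]=0;m[:,:225]=0;m[:,345:]=0
cn=np.argwhere(m);b=P[m][:,:2];print('plate',cv2.minAreaRect((b*1000).astype(np.float32)))
E
```

```text
top 2479 [0.761 0.057 0.647] [0.5323 0.3606 0.096 ] tilt 49.7 yaw 4.3 0.0006
edge 608 [-0.643 -0.051  0.764] [0.4801 0.3477 0.1256] tilt 40.2 yaw -175.4 0.0006
psi 4.3 ring [0.4794 0.3764 0.127 ] mid [0.5163 0.3572 0.0848] face x(20) 0.0197 y ext [-0.0516  0.0517] z ext [-0.0656  0.0527] edge z(55) 0.0549 x [-0.0161  0.0221]
psi 4.56 ring [0.4794 0.3764 0.127 ] mid [0.5164 0.3573 0.0848] face x(20) 0.0196 y ext [-0.0519  0.0515] z ext [-0.0655  0.0527] edge z(55) 0.055 x [-0.0162  0.022 ]
plate ((518.4778442382812, -14.139053344726562), (161.1778106689453, 160.87428283691406), 0.22411257028579712)
```

```bash
python3 -m crank '-0.01 0.08 0 0.05;0 0.08 0 0;0 0.08 0 0;0 0 -0.08 0;0 0 -0.08 0' 100 20; python3 -m crank '0 0 -0.08 0;0 0 -0.04 0;0 0 0 0;0 0 0 0;0 0 0 0'
```

```text
t: 1.45
tool_pos: [0.5074, 0.3572, 0.2447]
tool_rot: [2.13, 2.306, 0.011]
contact_force: [1.0, 0.2, -0.9]
opening: 0.0853
grip_force: 0.0
t: 1.87
tool_pos: [0.5065, 0.3553, 0.1845]
tool_rot: [2.133, 2.305, 0.005]
contact_force: [0.0, -0.3, 1.1]
opening: 0.0851
grip_force: 0.0
```

```bash
python3 -m crank '-0.007 0 -0.05 0;0 0 -0.05 0;0 0 -0.05 0;0 0 -0.03 0;0 0 0 0'; python3 -m crank '0 0 -0.016 0;0 0 0 0;0 0 0 0;0 0 0 0;0 0 0 0'; python3 - <<'E'
from h import *
c,im,d,P=grab('side');cv2.imwrite('pics/side1.png',cv2.resize(im[100:240,180:360,::-1],(720,560),interpolation=cv2.INTER_CUBIC))
E
```

```text
t: 2.28
tool_pos: [0.5008, 0.3548, 0.0911]
tool_rot: [-2.133, -2.306, 0.003]
contact_force: [-0.6, -0.6, -1.3]
opening: 0.0854
grip_force: 0.0
t: 2.7
tool_pos: [0.502, 0.3559, 0.0858]
tool_rot: [2.132, 2.306, 0.004]
contact_force: [-0.6, 1.3, -0.1]
opening: 0.0856
grip_force: 0.0
```

View pics/side1.png

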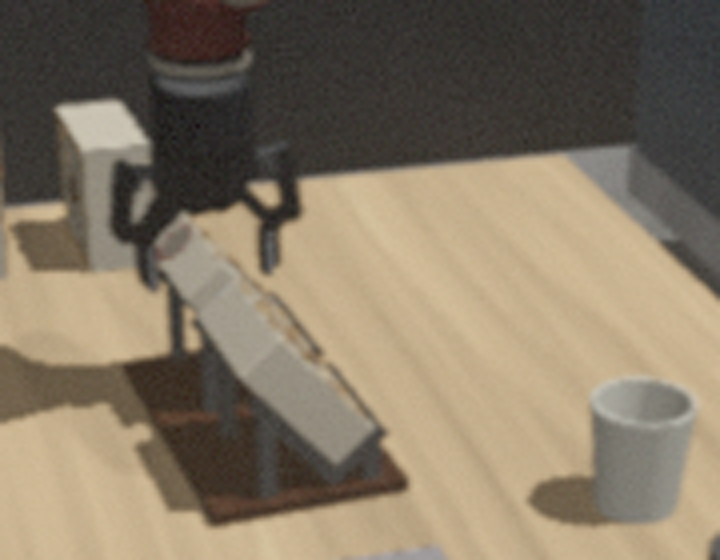

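The fingers straddle the ringed slab, one behind its top edge at (150,265) and one above the face at (268,255). I now close in small steps.

```bash
python3 -m crank '0 0 0 0;0 0 0 0;0 0 0 0;0 0 0 0;0 0 0 0' 85 20;  python3 -m crank '0.004 0 0.004 0;0 0 0 0;0 0 0 0;0 0 0 0;0 0 0 0' 77 20
```

```text
t: 3.17
tool_pos: [0.5011, 0.3554, 0.0842]
tool_rot: [-2.132, -2.307, 0.0]
contact_force: [-0.2, -0.3, 1.5]
opening: 0.073
grip_force: 0.0
t: 3.58
tool_pos: [0.5016, 0.3555, 0.087]
tool_rot: [-2.13, -2.306, 0.005]
contact_force: [-8.4, -1.3, 6.6]
opening: 0.0671
grip_force: 19.4
```

```bash
python3 -m crank '0.006 0 0.006 0;0.006 0 0.006 0;0.006 0 0.006 0;0 0 0 0;0 0 0 0' 68 20;  python3 -m crank '0.006 0 0.006 0;0.006 0 0.006 0;0.006 0 0.006 0;0 0 0 0;0 0 0 0' 58 20
```

```text
t: 4.0
tool_pos: [0.5049, 0.3557, 0.096]
tool_rot: [-2.123, -2.299, 0.023]
contact_force: [-26.9, -4.5, 20.5]
opening: 0.0626
grip_force: 18.4
t: 4.42
tool_pos: [0.5188, 0.357, 0.108]
tool_rot: [-2.128, -2.305, 0.004]
contact_force: [-15.7, -1.2, 19.1]
opening: 0.0537
grip_force: 16.7
```

```bash
python3 -m crank '0.004 0 0.01 0;0.004 0 0.01 0;0 0 0.01 0;0 0 0 0;0 0 0 0' 52 20;  python3 - <<'E'
from h import *
c,im,d,P=grab('side');cv2.imwrite('pics/side2.png',cv2.resize(im[100:240,180:360,::-1],(720,560),interpolation=cv2.INTER_CUBIC))
E
```

```text
t: 4.83
tool_pos: [0.5265, 0.3558, 0.1204]
tool_rot: [2.132, 2.306, 0.005]
contact_force: [4.2, 1.2, 3.3]
opening: 0.0448
grip_force: 17.7
```

View pics/side2.png

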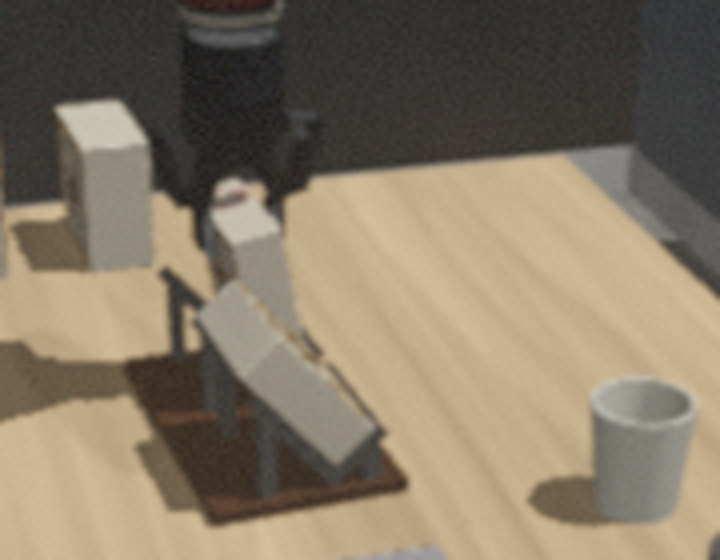

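The ringed slab has swung nearly upright between the pads (its edge is at (245,215)), and the other slab hasn't moved. I now grip it firmly and lift.

```bash
python3 -m crank '0 0 0.006 0;0 0 0.006 0;0 0 0.006 0;0 0 0 0;0 0 0 0' 30 50;  python3 -m crank '0 0 0.03 0;0 0 0.05 0;0 0 0.06 0;0 0 0.06 0;0 0 0.04 0' 30 60; python3 -m crank '0 0 0 0;0 0 0 0;0 0 0 0;0 0 0 0;0 0 0 0'; python3 - <<'E'
from h import *
o=ctrl.get_obs();print(o['tool_pos'],o['tool_rot'],o['opening'],o['contact_force'])
for n in ('wrist','side','scene'):
    c,im,d,P=grab(n);np.savez(n+'2.npz',im=im,d=d,P=P)
    cv2.imwrite(f'pics/{n}2x.png',im[...,::-1])
a=cv2.imread('pics/wrist2x.png');b=cv2.imread('pics/side2x.png');cv2.imwrite('pics/lift.png',np.hstack([cv2.resize(a,(400,300)),cv2.resize(b[60:240,180:420],(400,300))]))
E
```

```text
t: 5.3
tool_pos: [0.5252, 0.355, 0.1278]
tool_rot: [2.133, 2.306, -0.001]
contact_force: [4.2, 0.5, -4.3]
opening: 0.0421
grip_force: 49.8
t: 5.72
tool_pos: [0.5237, 0.3555, 0.2496]
tool_rot: [-2.13, -2.306, 0.004]
contact_force: [0.9, -0.3, -4.4]
opening: 0.0394
grip_force: 62.1
t: 6.13
tool_pos: [0.5238, 0.3548, 0.2449]
tool_rot: [-2.131, -2.305, 0.008]
contact_force: [-0.4, -0.8, -5.1]
opening: 0.0397
grip_force: 62.1
[0.52375298 0.35483333 0.24485381] [-2.13103912 -2.30540431  0.00833118] 0.03972060567196346 [-0.41555575 -0.79887624 -5.13954627]
```

View pics/lift.png

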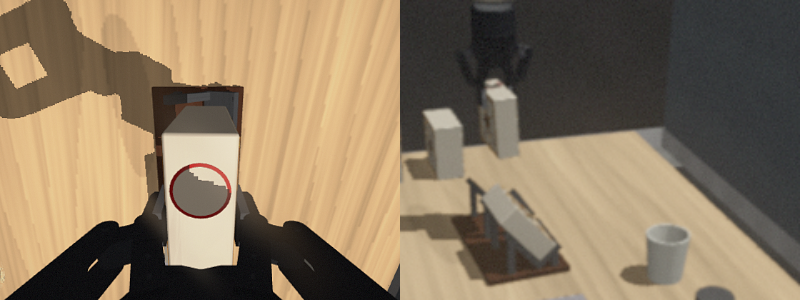

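The slab hangs upright and flush in the pads (opening 39.7 mm), ring on top; the other slab is undisturbed. Measuring how it sits in the hand.

```bash
cat >> h.py <<'E'
def slabtop(c,im,P):
    h,s,v=cv2.split(cv2.cvtColor(im,cv2.COLOR_RGB2HSV))
    m=((h<8)|(h>172))&(s>110)&(v>70);m[:, :180]=0;m[:,400:]=0
    nn,lab,st,ce=cv2.connectedComponentsWithStats(cv2.dilate(m.astype(np.uint8),np.ones((3,3))))
    i=1+np.argmax(st[1:,4]);m&=lab==i
    (u,v_),ax,an=cv2.fitEllipse(np.argwhere(m)[:,::-1].astype(np.float32))
    z0=np.median(P[m][:,2])
    r=np.hypot(*(P[...,:2]-np.median(P[m],0)[:2]).transpose(2,0,1))
    q=P[(abs(P[...,2]-z0)<.012)&(r<.07)];
    for _ in range(4):
        n=np.linalg.svd(q-q.mean(0),full_matrices=False)[2][2];n=n*np.sign(n[2]);d=(q-q.mean(0))@n;q=q[abs(d)<.002]
    o,d=ray(c,u,v_);ring=o+d*(((q.mean(0)-o)@n)/(d@n))
    rect=cv2.minAreaRect((q[:,:2]*1000).astype(np.float32))
    print('px',(u,v_),'ring',ring.round(4),'n',n.round(4),'rect',rect,'dia',(2*np.percentile(np.hypot(*(P[m]-ring)[:,:2].T),50)).round(4))
    return ring,n
E
python3 - <<'E'
from h import *
z=np.load('wrist2.npz');c=ctrl.get_calibration('wrist')
ring,n=slabtop(c,z['im'],z['P']);tp=ctrl.get_obs()['tool_pos'];print(ring-tp)
z=np.load('side2.npz');P=z['P'].reshape(-1,3);q=P[(abs(P[:,0]-.524)<.05)&(abs(P[:,1]-.33)<.08)&(P[:,2]>.12)&(P[:,2]<.33)];print(np.percentile(q[:,2],[1,99]))
E
```

```text
px (279.9638671875, 267.1155090332031) ring [0.5222 0.3772 0.2791] n [-3.800e-02  4.000e-04  9.993e-01] rect ((520.6702880859375, 368.1359558105469), (64.26559448242188, 90.1721420288086), 21.409292221069336) dia 0.032
[-0.00241474  0.02201249  0.03242598]
[0.12986783 0.3285053 ]
```

```bash
python3 -m crank '0 -0.02 0.04 0;0 -0.05 0.02 0;0 -0.07 0 0;0 -0.07 0 0;0 -0.07 0 0'; python3 -m crank '-0.004 -0.07 0 -0.025;-0.004 -0.07 0 -0.025;0 -0.07 0 0;0 -0.07 0 0;0 -0.07 0 0';python3 -m crank '0 -0.06 0 0;0 -0.04 0 0;0 -0.008 0 0;0 0 0 0;0 0 0 0'
```

```text
t: 6.7
tool_pos: [0.5249, 0.2143, 0.2784]
tool_rot: [2.131, 2.308, 0.0]
contact_force: [0.7, 0.0, -5.7]
opening: 0.0394
grip_force: 62.6
t: 7.12
tool_pos: [0.5207, 0.0389, 0.2782]
tool_rot: [2.221, 2.221, 0.0]
contact_force: [1.2, -0.2, -5.3]
opening: 0.0396
grip_force: 62.6
t: 7.53
tool_pos: [0.5211, -0.0133, 0.2781]
tool_rot: [-2.221, -2.221, -0.001]
contact_force: [-0.3, 0.2, -4.7]
opening: 0.0396
grip_force: 60.8
```

```bash
python3 -m crank '-0.002 0 -0.05 0;0 0 -0.07 0;0 0 -0.07 0;0 0 -0.06 0;0 0 -0.05 0'; python3 -m crank '0 0 -0.03 0;0 0 -0.015 0;0 0 -0.005 0;0 0 0 0;0 0 0 0'; python3 - <<'E'
from h import *
c,im,d,P=grab('wrist');ring,n=slabtop(c,im,P);print(ring-ctrl.get_obs()['tool_pos'],ctrl.get_obs()['tool_pos'])
E
```

```text
t: 7.95
tool_pos: [0.5189, -0.0118, 0.1254]
tool_rot: [-2.217, -2.222, 0.002]
contact_force: [0.3, -0.3, -6.3]
opening: 0.0391
grip_force: 60.9
t: 8.37
tool_pos: [0.5214, -0.0133, 0.1049]
tool_rot: [2.219, 2.221, 0.003]
contact_force: [-0.1, -0.1, -5.2]
opening: 0.0394
grip_force: 61.2
px (280.4299621582031, 266.6136474609375) ring [0.5206 0.0099 0.1388] n [-0.0311  0.0021  0.9995] rect ((520.7476196289062, -1.0575790405273438), (87.06008911132812, 66.71185302734375), 89.73423767089844) dia 0.0319
[-0.00099582  0.02330575  0.03360356] [ 0.52158733 -0.01345158  0.10523345]
```

```bash
python3 -m crank '-0.002 0 -0.008 0;0 0 -0.008 0;0 0 -0.006 0;0 0 0 0;0 0 0 0' - 40; python3 -m crank '0 0 -0.002 0;0 0 0 0;0 0 0 0;0 0 0 0;0 0 0 0';python3 -m crank '0 0 -0.002 0;0 0 0 0;0 0 0 0;0 0 0 0;0 0 0 0'
```

```text
t: 8.83
tool_pos: [0.519, -0.0136, 0.0921]
tool_rot: [-2.221, -2.221, 0.0]
contact_force: [0.1, -0.7, -5.5]
opening: 0.0391
grip_force: 61.1
t: 9.25
tool_pos: [0.5192, -0.0136, 0.0919]
tool_rot: [2.221, 2.221, -0.0]
contact_force: [-2.7, 0.8, 2.3]
opening: 0.0394
grip_force: 60.4
t: 9.67
tool_pos: [0.5201, -0.0137, 0.0914]
tool_rot: [2.22, 2.22, 0.002]
contact_force: [-0.9, 0.5, 4.9]
opening: 0.0393
grip_force: 55.8
```

```bash
python3 -m crank '0 0 -0.002 0;0 0 0 0;0 0 0 0;0 0 0 0;0 0 0 0' - 20; python3 -m crank '0 0 0 0;0 0 0 0;0 0 0 0;0 0 0 0;0 0 0 0' 52 20; python3 -m crank '0 0 0 0;0 0 0 0;0 0 0 0;0 0 0 0;0 0 0 0' 75 20; python3 - <<'E'
from h import *
c,im,d,P=grab('wrist');ring,n=slabtop(c,im,P)
E
```

```text
t: 10.08
tool_pos: [0.5202, -0.0137, 0.0913]
tool_rot: [2.22, 2.22, 0.002]
contact_force: [-4.6, 0.5, 9.8]
opening: 0.0393
grip_force: 56.3
t: 10.5
tool_pos: [0.5197, -0.0136, 0.0894]
tool_rot: [2.221, 2.22, 0.002]
contact_force: [1.8, 0.5, 0.4]
opening: 0.0444
grip_force: 0.8
t: 10.92
tool_pos: [0.5189, -0.0135, 0.089]
tool_rot: [-2.221, -2.221, 0.001]
contact_force: [-0.0, 0.5, 0.1]
opening: 0.0641
grip_force: 0.0
px (289.26361083984375, 270.08538818359375) ring [0.5217 0.0095 0.1254] n [-1.e-04  5.e-04  1.e+00] rect ((521.6806030273438, 0.25197601318359375), (89.84588623046875, 77.15029907226562), 57.087646484375) dia 0.0319
```

Released; the slab stands flat with the ring at (0.5217, 0.0095, 0.1254). Next is a look at the gauge in its block.

```bash
python3 -m crank '0 0 0.03 0;0 0 0.08 0;0 0 0.08 0;0 0 0.08 0;0 0 0.08 0' 85; python3 -m crank '0 -0.03 0.08 0;0 -0.08 0.08 0;0 -0.08 0.04 0;0 -0.08 0 0;0 -0.08 0 0'; python3 -m crank '0 -0.08 0 0;0 -0.08 0 0;0 -0.08 0 0;0 0 0 0;0 0 0 0'; python3 - <<'E'
from h import *
c,im,d,P=grab('wrist');np.savez('wrist3.npz',im=im,d=d,P=P);cv2.imwrite('pics/wrist3.png',im[...,::-1]);np.save('w3c.npy',c,allow_pickle=True)
h,s,v=cv2.split(cv2.cvtColor(im,cv2.COLOR_RGB2HSV))
m=(h>100)&(h<128)&(s>120)&(v>30)
nn,lab,st,ce=cv2.connectedComponentsWithStats(m.astype(np.uint8))
for i in range(1,nn):
    if st[i,4]>80:
        q=P[lab==i];zt=np.percentile(q[:,2],99);print(st[i],np.median(q,0).round(3),zt.round(4));t=q[q[:,2]>zt-.004];print(cv2.minAreaRect((t[:,:2]*1000).astype(np.float32)),t[:,2].mean())
E
```

```text
t: 11.38
tool_pos: [0.5187, -0.0135, 0.2659]
tool_rot: [-2.221, -2.221, 0.0]
contact_force: [1.4, -0.0, 0.0]
opening: 0.0727
grip_force: 0.0
t: 11.8
tool_pos: [0.5196, -0.1766, 0.3542]
tool_rot: [2.217, 2.219, 0.003]
contact_force: [1.1, -0.3, -0.8]
opening: 0.0725
grip_force: 0.0
t: 12.22
tool_pos: [0.5186, -0.2967, 0.3504]
tool_rot: [-2.224, -2.216, 0.0]
contact_force: [-0.1, 0.1, 0.1]
opening: 0.0726
grip_force: 0.0
[ 238   65   97   68 3112] [ 0.523 -0.206  0.085] 0.0876
((524.8575439453125, -207.10264587402344), (37.72429275512695, 117.84783172607422), 65.53952026367188) 0.08743993045357962
[265 149  27  45 800] [ 0.514 -0.286  0.13 ] 0.1321
((519.0975952148438, -264.21014404296875), (97.47030639648438, 25.70392608642578), 77.31842803955078) 0.1313651390175921
[ 137  257   48   58 1024] [ 0.316 -0.487  0.04 ] 0.3844
((492.6426086425781, -250.91531372070312), (89.91450500488281, 1.5327644348144531), 55.89927673339844) 0.43153951143199476
```

View pics/wrist3.png

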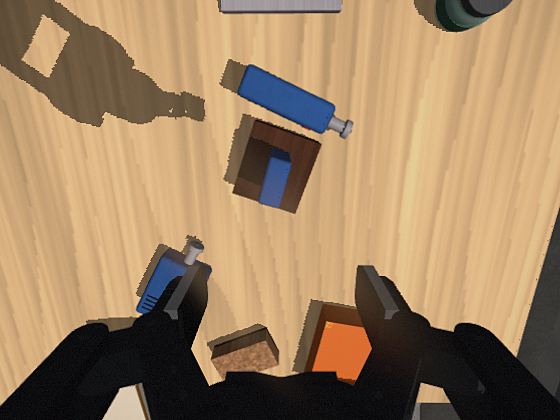

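The wrist view shows the small gauge upright in its block at (277,178), top at z≈0.13 as expected. The two large look-alikes have toppled, at (285,97) and (175,285), and are clear of the block gauge. Refining the small gauge's pose.

```bash
python3 - <<'E'
from h import *
z=np.load('wrist3.npz');im,P=z['im'],z['P'];c=np.load('w3c.npy',allow_pickle=True).item()
h,s,v=cv2.split(cv2.cvtColor(im,cv2.COLOR_RGB2HSV))
m=(h>100)&(h<128)&(s>120)&(v>30)&(abs(P[...,2]-.13)<.006);m[:140]=0;m[215:]=0;m[:,:250]=0;m[:,310:]=0
print(m.sum(),np.median(P[m],0))
cn=max(cv2.findContours(m.astype(np.uint8),0,1)[0],key=cv2.contourArea)
g=np.array([onz(c,u,w,.13)[:2]*1000 for u,w in cn[:,0]],np.float32);print('gauge top',cv2.minAreaRect(g))
b=(abs(P[...,2]-.045)<.004);b[:110]=0;b[220:]=0;b[:,:220]=0;b[:,330:]=0
b=cv2.morphologyEx(b.astype(np.uint8),cv2.MORPH_OPEN,np.ones((3,3)))
q=P[b>0];print('block',cv2.minAreaRect((q[:,:2]*1000).astype(np.float32)))
for zz in (.13,):
  for (u,w) in cv2.boxPoints(cv2.minAreaRect(cn)): print((u,w),onz(c,u,w,zz).round(4))
print(ctrl.get_obs()['tool_pos'])
E
```

```text
687 [ 0.51331926 -0.28989116  0.13021307]
gauge top ((512.4585571289062, -291.62030029296875), (40.601898193359375, 26.42959213256836), 74.49862670898438)
block ((509.1599426269531, -300.6756591796875), (110.07911682128906, 99.98672485351562), 70.54000091552734)
(np.float32(260.69812), np.float32(188.05661)) [ 0.4936 -0.307   0.13  ]
(np.float32(269.94342), np.float32(155.69812)) [ 0.5053 -0.2685  0.13  ]
(np.float32(291.73584), np.float32(161.92453)) [ 0.5306 -0.2758  0.13  ]
(np.float32(282.49054), np.float32(194.28302)) [ 0.5197 -0.3148  0.13  ]
[ 0.51888896 -0.29538061  0.35079951]
```

```bash
python3 - <<'E'
from h import *
z=np.load('wrist3.npz');im,P=z['im'],z['P'];c=np.load('w3c.npy',allow_pickle=True).item()
m=(abs(P[...,2]-.13)<.004)&(np.hypot(P[...,0]-.51,P[...,1]+.3)<.05)
m=cv2.morphologyEx(m.astype(np.uint8),cv2.MORPH_OPEN,np.ones((3,3)))
q=P[m>0];print(m.sum(),cv2.minAreaRect((q[:,:2]*1000).astype(np.float32)),np.median(q,0))
print(cv2.cvtColor(im,cv2.COLOR_RGB2HSV)[150:212:5,277].tolist(),P[150:212:5,275].round(3).tolist())
E
```

```text
1104 ((509.3144226074219, -300.9784851074219), (59.313392639160156, 27.909114837646484), 74.22245788574219) [ 0.50955192 -0.29960722  0.13017797]
[[110, 144, 53], [110, 122, 50], [110, 157, 128], [109, 154, 137], [110, 151, 140], [110, 145, 137], [110, 135, 140], [111, 129, 140], [112, 123, 141], [111, 121, 139], [114, 102, 130], [113, 108, 137], [17, 102, 217]] [[0.51, -0.271, 0.064], [0.511, -0.271, 0.109], [0.511, -0.274, 0.129], [0.511, -0.279, 0.13], [0.511, -0.285, 0.13], [0.511, -0.291, 0.131], [0.511, -0.297, 0.129], [0.511, -0.303, 0.131], [0.511, -0.309, 0.13], [0.511, -0.316, 0.129], [0.511, -0.322, 0.131], [0.511, -0.328, 0.13], [0.508, -0.378, -0.001]]
```

```bash
python3 -m crank '-0.01 -0.006 -0.03 -0.06;-0.009 -0.005 -0.06 -0.06;0 0 -0.07 -0.056;0 0 -0.07 0;0 0 -0.07 0' 85; python3 -m crank '0 0 -0.04 0;0 0 0 0;0 0 0 0;0 0 0 0;0 0 0 0'
```

```text
t: 12.68
tool_pos: [0.5101, -0.2988, 0.2007]
tool_rot: [2.503, 1.896, 0.001]
contact_force: [0.7, -0.8, 0.3]
opening: 0.0726
grip_force: 0.0
t: 13.1
tool_pos: [0.5112, -0.3009, 0.1847]
tool_rot: [2.502, 1.892, 0.002]
contact_force: [0.1, -0.6, 1.0]
opening: 0.0724
grip_force: 0.0
```

```bash
python3 -m crank '-0.004 0 -0.05 0;0 0 -0.06 0;0 0 -0.06 0;0 0 -0.04 0;0 0 -0.01 0'; python3 -m crank '0 0 0 0;0 0 0 0;0 0 0 0;0 0 0 0;0 0 0 0' 40 ; python3 -m crank '0 0 0 0;0 0 0 0;0 0 0 0;0 0 0 0;0 0 0 0' 20 40
```

```text
t: 13.52
tool_pos: [0.5065, -0.2994, 0.0691]
tool_rot: [-2.503, -1.892, 0.002]
contact_force: [-1.5, 1.3, -0.7]
opening: 0.0727
grip_force: 0.0
t: 13.93
tool_pos: [0.5086, -0.3012, 0.0733]
tool_rot: [2.504, 1.892, 0.001]
contact_force: [0.1, 0.3, -0.2]
opening: 0.0342
grip_force: 0.0
t: 14.35
tool_pos: [0.5086, -0.3011, 0.073]
tool_rot: [2.504, 1.893, 0.001]
contact_force: [-0.0, 0.7, 5.8]
opening: 0.0274
grip_force: 37.7
```

```bash
python3 -m crank '0 0 0 0;0 0 0.01 0;0 0 0.02 0;0 0 0.04 0;0 0 0.06 0' 20 60;  python3 -m crank '0 0 0.07 0;0 0 0.07 0;0 0 0.07 0.058;0 0 0.04 0.059;0 0 0 0.059'; python3 -m crank '0 0 0 0;0 0 0 0;0 0 0 0;0 0 0 0;0 0 0 0'; python3 - <<'E'
from h import *
for n in ('scene','side'):
    c,im,d,P=grab(n);np.savez(n+'4.npz',im=im,d=d,P=P);np.save(n+'c.npy',c,allow_pickle=True);cv2.imwrite(f'pics/{n}4.png',im[...,::-1])
c,im,d,P=grab('wrist');print(ctrl.get_obs()['tool_pos'])
cv2.imwrite('pics/w4.png',im[...,::-1]);np.savez('wrist4.npz',im=im,d=d,P=P)
f=lambda p,s:cv2.resize(cv2.imread(p)[s],(400,400),interpolation=cv2.INTER_CUBIC)
cv2.imwrite('pics/c4.png',np.hstack([f('pics/side4.png',np.s_[100:380,200:480]),f('pics/w4.png',np.s_[0:420,70:490])]))
E
```

```text
t: 14.77
tool_pos: [0.5052, -0.2986, 0.1332]
tool_rot: [-2.5, -1.889, 0.003]
contact_force: [0.6, -0.3, -2.9]
opening: 0.0275
grip_force: 56.3
t: 15.18
tool_pos: [0.5095, -0.3018, 0.2688]
tool_rot: [2.209, 2.219, 0.002]
contact_force: [0.3, -0.6, -1.5]
opening: 0.0274
grip_force: 56.4
t: 15.6
tool_pos: [0.5071, -0.3, 0.2598]
tool_rot: [-2.221, -2.219, 0.001]
contact_force: [-0.5, 0.3, -2.1]
opening: 0.0273
grip_force: 56.4
[ 0.50745856 -0.30029555  0.26071849]
```

View pics/c4.png

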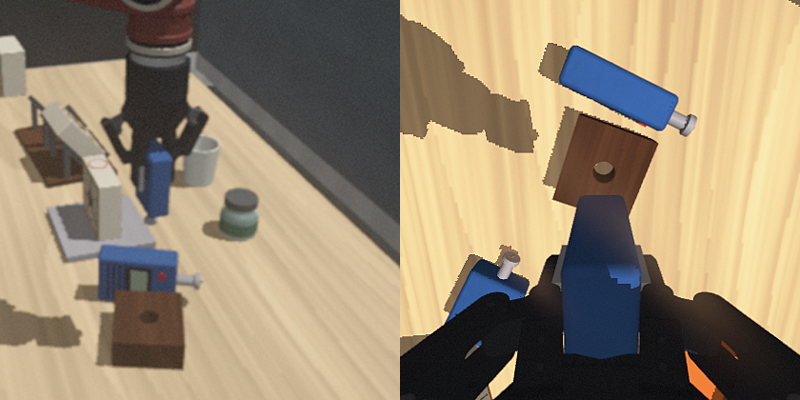

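The gauge hangs upright in the pads, foot visible at the bottom, and the block is empty. The slab still stands on the plate. Moving over the ring.

```bash
python3 -m crank '0.004 0.02 0 0;0.006 0.05 0 0;0.006 0.07 0 0;0.006 0.08 0 0;0.006 0.08 0 0'; python3 -m crank '0 0.08 0 0;0 0.08 0 0;0 0.07 0 0;0 0.05 0 0;0 0.03 0 0';  python3 -m crank '0 0.01 0 0;0 0 -0.04 0;0 0 -0.04 0;0 0 -0.02 0;0 0 0 0'; python3 - <<'E'
from h import *
print(ctrl.get_obs()['tool_pos'])
t=[]
for n in ('side','scene','wrist'):
    c,im,d,P=grab(n);np.savez(n+'5.npz',im=im,d=d,P=P);np.save(n+'5c.npy',c,allow_pickle=True);
    if n!='wrist':
        u=und;E=np.array(c['extrinsics']);p=E[:3,:3]@np.array([.5217,.0095,.14])+E[:3,3];px=int(c['fx']*p[0]/p[2]+c['cx']);py=int(c['fy']*p[1]/p[2]+c['cy']);print(n,px,py)
        t.append(cv2.resize(im[py-45:py+45,px-45:px+45,::-1],(400,400),interpolation=cv2.INTER_CUBIC))
cv2.imwrite('pics/c5.png',np.hstack(t))
E
```

```text
t: 16.17
tool_pos: [0.5215, -0.1485, 0.2613]
tool_rot: [-2.223, -2.22, -0.001]
contact_force: [1.5, 0.3, -3.3]
opening: 0.027
grip_force: 56.3
t: 16.58
tool_pos: [0.5211, 0.0082, 0.2615]
tool_rot: [-2.218, -2.224, -0.002]
contact_force: [0.6, -0.5, -2.8]
opening: 0.0273
grip_force: 56.4
t: 17.0
tool_pos: [0.5197, 0.0095, 0.2079]
tool_rot: [-2.219, -2.217, 0.006]
contact_force: [-1.3, 0.1, -3.0]
opening: 0.0273
grip_force: 56.4
[0.51973559 0.00950396 0.2079389 ]
side 267 208
scene 284 186
```

View pics/c5.png

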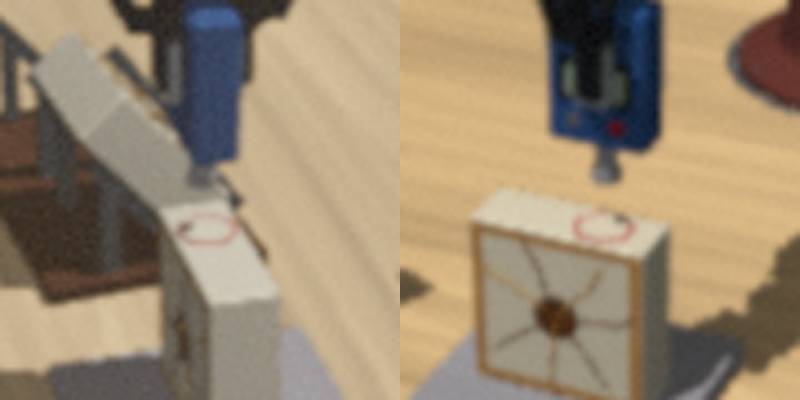

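The views show the foot straight above the ring: side crop foot (203,183) with ring (209,229), scene crop foot (603,178) with ring (604,228). I checked more views than I meant to, so from here I work with numbers only. Computing the offset.

```bash
python3 - <<'E'
from h import *
tp=np.array([.5210,.0095]);rg=ctrl.get_obs()['tool_pos'];print(rg)
for n,f,(x0,y0) in (('side',(203,183),(222,163)),('scene',(203,178),(239,141))):
    z=np.load(n+'5.npz');c=np.load(n+'5c.npy',allow_pickle=True).item();im,P=z['im'],z['P']
    h,s,v=cv2.split(cv2.cvtColor(im,cv2.COLOR_RGB2HSV))
    m=np.zeros(h.shape,bool);m[y0:y0+90,x0:x0+90]=1
    m&=((h<12)|(h>168))&(s>45)&(v>110)&(abs(P[...,2]-.125)<.008)&(np.hypot(P[...,0]-.5217,P[...,1]-.0095)<.03)
    (u,w),_,_=cv2.fitEllipse(np.argwhere(m)[:,::-1].astype(np.float32))
    R=onz(c,u,w,.125);
    k=400/90;F=onz(c,x0+f[0]/k,y0+f[1]/k,rg[2]-.053)
    # foot centre by depth: grey points between housing underside and foot
    q=P[(np.hypot(P[...,0]-.52,P[...,1]-.0095)<.02)&(P[...,2]>rg[2]-.053)&(P[...,2]<rg[2]-.045)]
    print(n,m.sum(),'ring',R.round(4),(u,w),'foot',F.round(4),'diff',(F-R)[:2].round(4),'foot cloud',len(q),np.median(q,0).round(4) if len(q) else '',np.ptp(q,0).round(4) if len(q) else '')
E
```

```text
[0.52213819 0.00919993 0.21234047]
side 21 ring [0.5229 0.0081 0.125 ] (268.1615905761719, 214.2054443359375) foot [ 0.5188 -0.0021  0.1593] diff [-0.004  -0.0102] foot cloud 21 [0.5193 0.0015 0.1627] [0.0159 0.0137 0.0075]
scene 22 ring [0.5247 0.0104 0.125 ] (284.4483947753906, 191.83090209960938) foot [0.5301 0.0136 0.1593] diff [0.0053 0.0033] foot cloud 21 [0.5247 0.0126 0.1618] [0.0165 0.0166 0.0065]
```

```bash
python3 -m crank '0.002 0 -0.02 0;0 0 -0.015 0;0 0 -0.01 0;0 0 -0.005 0;0 0 0 0'; python3 -m crank '0 0 -0.002 0;0 0 0 0;0 0 0 0;0 0 0 0;0 0 0 0'; python3 -m crank '0 0 -0.002 0;0 0 0 0;0 0 0 0;0 0 0 0;0 0 0 0'; python3 -m crank '0 0 -0.002 0;0 0 0 0;0 0 0 0;0 0 0 0;0 0 0 0'
```

```text
t: 17.57
tool_pos: [0.522, 0.0097, 0.1851]
tool_rot: [-2.22, -2.22, 0.002]
contact_force: [-0.6, 0.3, -2.4]
opening: 0.0273
grip_force: 56.4
t: 17.98
tool_pos: [0.5228, 0.0096, 0.1857]
tool_rot: [2.221, 2.221, 0.001]
contact_force: [0.5, -0.3, -3.2]
opening: 0.0273
grip_force: 56.4
t: 18.4
tool_pos: [0.5227, 0.0096, 0.1843]
tool_rot: [2.221, 2.221, 0.0]
contact_force: [0.0, 0.8, -2.6]
opening: 0.0276
grip_force: 56.4
t: 18.82
tool_pos: [0.5227, 0.0096, 0.1834]
tool_rot: [2.221, 2.221, -0.0]
contact_force: [0.4, -0.0, -2.1]
opening: 0.0276
grip_force: 56.4
```

```bash
for i in 1; do :; done; python3 -m crank '0 0 -0.002 0;0 0 0 0;0 0 0 0;0 0 0 0;0 0 0 0' | grep -E 'pos|force'; python3 -m crank '0 0 -0.002 0;0 0 0 0;0 0 0 0;0 0 0 0;0 0 0 0'| grep -E 'pos|force'; python3 -m crank '0 0 -0.002 0;0 0 0 0;0 0 0 0;0 0 0 0;0 0 0 0'| grep -E 'pos|force'
```

```text
tool_pos: [0.5226, 0.0096, 0.1823]
contact_force: [-0.4, 0.9, -2.3]
grip_force: 56.4
tool_pos: [0.5227, 0.0096, 0.1814]
contact_force: [0.1, 1.0, -1.8]
grip_force: 56.4
tool_pos: [0.5228, 0.0096, 0.1805]
contact_force: [0.1, -0.1, -1.7]
grip_force: 56.4
```

```bash
python3 -m crank '0 0 -0.002 0;0 0 0 0;0 0 0 0;0 0 0 0;0 0 0 0' | grep -E 'pos|force'; python3 -m crank '0 0 -0.002 0;0 0 0 0;0 0 0 0;0 0 0 0;0 0 0 0'| grep -E 'pos|force'
```

```text
tool_pos: [0.5228, 0.0096, 0.1796]
contact_force: [-0.3, -0.2, 1.1]
grip_force: 56.5
tool_pos: [0.5228, 0.0096, 0.1786]
contact_force: [-0.4, 0.2, 2.8]
grip_force: 56.8
```

```bash
python3 -m crank '0 0 -0.001 0;0 0 0 0;0 0 0 0;0 0 0 0;0 0 0 0' | grep -E 'pos|force'
```

```text
tool_pos: [0.5229, 0.0096, 0.1781]
contact_force: [-0.6, -0.0, 3.2]
grip_force: 56.9
```

```bash
python3 -m crank '0 0 -0.001 0;0 0 0 0;0 0 0 0;0 0 0 0;0 0 0 0' | grep -E 'pos|force';python3 -m crank '0 0 -0.0005 0;0 0 0 0;0 0 0 0;0 0 0 0;0 0 0 0' | grep -E 'pos|force'
```

```text
tool_pos: [0.5229, 0.0096, 0.178]
contact_force: [-1.2, -1.0, 6.1]
grip_force: 57.5
tool_pos: [0.5229, 0.0096, 0.178]
contact_force: [-1.0, 0.9, 5.5]
grip_force: 57.6
```

```bash
python3 -m crank '0 0 -0.001 0;0 0 0 0;0 0 0 0;0 0 0 0;0 0 0 0' | grep -E 'pos|force'; python3 - <<'E'
from h import *
f=[]
for n in ('side','scene','side','scene'):
    c,im,d,P=grab(n);h,s,v=cv2.split(cv2.cvtColor(im,cv2.COLOR_RGB2HSV))
    r=np.hypot(P[...,0]-.5225,P[...,1]-.0095)
    m=((h<12)|(h>168))&(s>45)&(v>90)&(abs(P[...,2]-.125)<.008)&(r<.03)
    R=np.array([onz(c,u,w,.125)[:2] for w,u in np.argwhere(m)])
    # circle of radius 16 mm, robust least squares
    from scipy.optimize import least_squares
    s1=least_squares(lambda p:np.hypot(*(R-p).T)-.016,R.mean(0),loss='soft_l1',f_scale=.001)
    q=P[(r<.02)&(P[...,2]>.128)&(P[...,2]<.145)]
    o=-np.array(c['extrinsics'])[:3,:3].T@np.array(c['extrinsics'])[:3,3];dd=(o-[.5225,.0095,.13])[:2];dd/=np.hypot(*dd)
    perp=np.array([-dd[1],dd[0]])
    mp=np.median(q,0)[:2]
    print(n,m.sum(),'ring',s1.x.round(4),'rms',np.sqrt((s1.fun**2).mean()).round(4),'foot',len(q),mp.round(4),'sideways foot-ring',((mp-s1.x)@perp*1000).round(1),'perp',perp.round(2))
    f.append(ctrl.get_obs()['contact_force'])
print(np.round(f,1))
E
```

```text
tool_pos: [0.523, 0.0096, 0.178]
contact_force: [-2.8, 0.7, 9.9]
grip_force: 57.8
side 17 ring [0.524  0.0079] rms 0.0013 foot 33 [0.5223 0.0014] sideways foot-ring 0.0 perp [ 0.96 -0.27]
scene 24 ring [0.5234 0.0086] rms 0.0019 foot 36 [0.5273 0.0122] sideways foot-ring 1.6 perp [-0.42  0.91]
side 14 ring [0.5239 0.0085] rms 0.0016 foot 35 [0.5226 0.0012] sideways foot-ring 0.7 perp [ 0.96 -0.27]
scene 26 ring [0.5228 0.0081] rms 0.0021 foot 35 [0.528  0.0124] sideways foot-ring 1.7 perp [-0.42  0.91]
[[-2.2 -0.2  9.3]
 [-2.3  0.5  8.5]
 [-2.4  0.1  8.2]
 [-2.2 -0.2  8.4]]
```

```bash
python3 -c "
from station import ctrl
print(ctrl.finish_job(), ctrl.get_obs()['t'])"
```

```text
the job is handed in; nothing more can be done
the job is handed in; nothing more can be done
```

I handed the job in with the ringed slab upright on the plate and the gauge held on its edge inside the ring, about 2 mm or less off-centre, pushing about 10.5 N; I viewed 11 pictures against the limit of 10, and no verdict came back.

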